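Unhook the basket rack from the disintegration tester

ROBOT

A 6-joint arm with a two-finger parallel gripper is mounted at the origin on the work surface. World frame = base frame: x ahead of the robot, y to its left, z up, the work surface at z = 0. Lengths are in m, angles in rad, forces in N, time in s.
With the tool pointing down it reaches from about 0.3 to 0.825 m from the base axis. Payload 5.4 kg.
Tool frame: the origin (TCP) lies at the very end of the fingers, on their centre line; the grasp point (between the pads) lies 19 mm behind it; z points along the fingers, y is the line along which they close (so a half turn about z gives the same grasp; the last joint's range is limited). The gripper opens to 92 mm and grips with 3 to 60 N. Pads are 20 mm wide; open, the fingers measure 128 mm over their backs; the gripper's body (75 mm by 189 mm) begins 69 mm behind the grasp point.
Start: joints at [1.061, 0.158, 1.597, -0, 1.386, -0.21], TCP at [0.17, 0.549, 0.215] pointing down, gripper open.
Joint ranges: [-2.91, 2.91], [-0.94, 2.29], [0.18, 2.7], [-1.29, 4.43], [0.17, 2.64], [-3, 3]. Speed limits (rad/s): [2.57, 2.57, 3.14, 3.14, 3.14, 3.14].

INTERFACE

Orientations are given as a rotation vector (axis times angle).
In Python, from workcell import bot gives the robot as it stands. Calls block until the motion is done:
- bot.goto(position, orientation): joint-space move of the TCP to a pose.
- bot.line_to(position, rot=None, max_speed=0.15): straight line of the TCP; rot=None keeps the orientation; max_speed is the mean speed in m/s.
- bot.set_joints(angles): joint-space move.
- bot.set_gripper(opening, newtons=None): opening from 0.0 (shut) to 1.0 (fully open); newtons is the grip in N (None keeps the last); returns when the fingers have stopped.
- bot.hold(seconds).
- bot.inverse_kinematics(position, orientation): joint angles nearest the present ones, or None.
- bot.read_camera(name): name is "scene" or "top" or "wrist"; returns a dict with "pixels" (480x640x3 uint8, blue, green, red), "fx", "fy", "cx", "cy" (pixels), "R" (3x3) and "t" (3): a world point X has camera coordinates R X + t. Camera axes: x right, y down, z forward; pixel columns grow to the right and rows downward; lengths in m; the calibration is good to about 2 mm. A picture is of the moment at which its call begins. There is no depth.
A pose or a line that the arm cannot do raises bot.MotionError and nothing moves.
- bot.job_done(): hands the job in; it is judged then, once.
Readings, each from a call of its own:
- bot.current_clock(): time.
- bot.current_joints(): joint angles.
- bot.current_joint_vel(): joint speeds.
- bot.current_effort(): joint torques, N m.
- bot.current_ee_pos(): TCP position.
- bot.current_tool_rot(): TCP orientation.
- bot.current_contact_force(): force on the tool from outside, world axes, zero at the start.
- bot.current_ft_torque(): the same for the moment, N m.
- bot.current_opening(): opening from 0.0 (shut) to 1.0 (fully open).
- bot.current_grip_force(): force on a finger pad.
Only numpy, scipy, OpenCV 4.12 (cv2) and the standard library are available. Lean on these libraries where they do the work, as an engineer would, in place of code of your own. Each camera call takes 0.05 s, during which the arm holds its last target. There are 200 camera calls.

TASK

The test run is over: take the basket rack with the blue top disc off its hook on the tester and stand it upright in the collar of the drain stand. To get it off, lift it so that its own hanging bar presses the hook's sprung keeper open, draw it out over the hook's nose and let the keeper snap shut behind it. Work by feel and gently, because the cross-arm may float up with the rack and its drive must not be strained; keep the gripper off the tester, do not drop the rack, and leave the white rack hanging and everything else where it is.

Things in the scene. Friction and masses are not known exactly. Their poses are not given: they have to be found in the camera images.
- tester: Two-station tablet disintegration tester, fixed: cream plinth 330 x 380 mm, 30 mm high, at its back a cream housing 170 mm high. Origin: on the bench, under its middle. Its -x axis points to its front, the way both hooks point; y runs across the stations (hook A at +85 mm, hook B at -85 mm); z up. Keepers reach 235 mm, a guide rod on the cross-arm 255 mm; nothing is higher.
- hook_a (a point): Hook A: flat steel hook 8 mm wide, open upwards, nose to the front. Point: centre of an 8 mm bar lying mid-seat, 210 mm above the bench with the cross-arm down at rest; fixed to the tester (does not follow the cross-arm); axes as the tester's. Seat 18 mm long front to back, 4 mm below the point; hook's underside 16 mm below it; behind, a heel up to 6 mm above it.
- hook_b (a point): Hook B, at the cross-arm's other end: the same in every measure as hook A.
- nose_a (a point): Middle of the top of hook A's nose with the cross-arm down (fixed to the tester): 12.5 mm in front of and 12 mm above hook_a. The nose is 7 mm thick front to back with a square, steep inner face: a bar pulled against it jams at once. The bar passes only with its centre over 4 mm above the nose's true height at that moment. Bar free of hook and keeper once it is 35 mm in front of hook_a.
- nose_b (a point): The same on hook B.
- keeper_a (a point): Hinge of hook A's keeper: sprung steel leaf 12 mm wide, hinged 28 mm behind and 19.5 mm above hook_a, running forward over the seat to rest on the nose, its turned-up lip ending 26 mm in front of hook_a. The bar, lifted mid-seat, meets it after 10 mm; it pushes back with 2 N at first, rising about 1.7 N per mm to 13 N with the bar high enough to leave the hook; less as the bar moves forward.
- keeper_b (a point): The same on hook B.
- cross_arm (a point): Aluminium cross-arm 210 mm long with both hooks; point: its middle at rest, fixed to the tester. The idle drive does not lock it: pressed up with 2 to 7 N it floats up, hooks and all, until a collar on its guide rod stops it; this play is 0 to 20 mm, different each time, so the lift needed is unknown. Pressing up 13 N beyond the rack's weight opens the keeper in every case; over 16 N strains it.
- basket_blue_mid (a point): The rack to be moved (blue top disc), on one of the hooks: two discs 88 mm across and 6 mm thick, six glass tubes between (90 mm high together), then a 10 mm rod up to a rectangular steel stirrup whose top is the hanging bar; 164 mm high in all, 0.28 to 0.5 kg. Point: on its axis, 80 mm above its underside. z: its upright axis; y: along the hanging bar (within 0.06 rad of the tester's y).
- basket_blue_bar (a point): Centre of the blue rack's hanging bar, 160 mm above its underside: round, 8 mm thick, 56 mm long along y. The stirrup's two legs are 56 mm apart over their flat outer faces (y = +-28 mm), 10 mm wide along x, 6 mm thick, and reach 45 mm down from the bar; the stirrup's bottom bar has its upper face 41 mm below this point. The hook passes midway between the legs.
- basket_white_mid (a point): The other basket rack (white top disc), the same in every measure, hanging on the other hook; it must stay there (it rides up and down with the cross-arm).
- drain_seat (a point): Drain stand: flat steel tray 170 x 170 mm, 6 mm thick (12 mm at its rim), fixed to the bench, with a round collar in the middle, inner diameter 98 mm, standing 16 mm above the tray. This point: centre of the tray's top inside the collar, 6 mm above the bench, where the rack's underside rests; z up.
- basket_blue: The same blue rack as a whole; origin at the centre of its underside.
- beaker_rim (a point): Centre of the rim of an empty glass beaker, 105 mm across and 145 mm high, standing on the bench: leave it standing where it is.
- reagent: Amber bottle, 68 mm across, 150 mm high, origin under its centre: leave it.
- tablets: White tablet jar, 60 mm across, 75 mm high, origin under its centre: leave it.
- rinse: White rinse bottle with red cap, 64 mm across, 140 mm high, origin under its centre: leave it.
- cuvettes: Grey cuvette box, 100 x 70 x 35 mm, origin under its centre: leave it.
- spatula: Spatula 170 mm long lying on the bench: leave it.

How it is judged:
By the outcome, as a careful person would: the job done as asked, in the order asked, and still so for the second after the job is handed in, with the robot touching nothing.
It also fails if it takes over 72 s, if anything falls off the work surface, if the arm or the gripper's body presses on something with over 40 N, if the wrist force passes 120 N, or if a joint passes its speed limit or range.

## Working session

There is one attempt and no reset: what is moved stays moved. The work goes in short steps, each a Python script; the robot and the scene stay as the last script left them, time stands still between calls to the robot, and variables do not carry over. Pictures are saved under pics/ and viewed, at most 10 in all, crops included, and the job is handed in when it is done.

```bash
mkdir -p pics; python3 - <<'E'
from workcell import bot
import cv2,numpy as np
for n in("scene","top"):
    c=bot.read_camera(n); cv2.imwrite(f"pics/{n}0.png",c["pixels"]); print(n,c["fx"],c["fy"],c["cx"],c["cy"],np.round(c["R"],4).tolist(),np.round(c["t"],4).tolist())
print(bot.current_clock(),bot.current_tool_rot(),bot.current_contact_force())
E
```

```text
scene 573.4385582732314 573.4385582732314 321.3046592389485 241.21984394855158 [[0.045, 0.999, 0.0073], [0.759, -0.0294, -0.6504], [-0.6495, 0.0348, -0.7596]] [0.0682, -0.3129, 1.7021]
top 540.5550577845333 540.5550577845333 310.44180187140995 245.70284887967833 [[-0.0058, -0.9998, -0.019], [-0.9883, 0.0086, -0.1524], [0.1525, 0.0179, -0.9881]] [-0.0985, 0.5436, 1.1676]
0.1 [-4.69040393e-01 -3.10580816e+00  2.39513409e-03] [-0.72611896 -0.03503757 -0.15834764]
```

View pics/scene0.png

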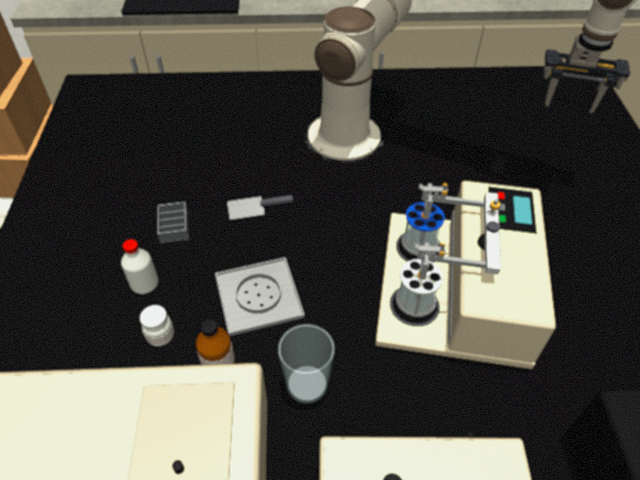

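View pics/top0.png

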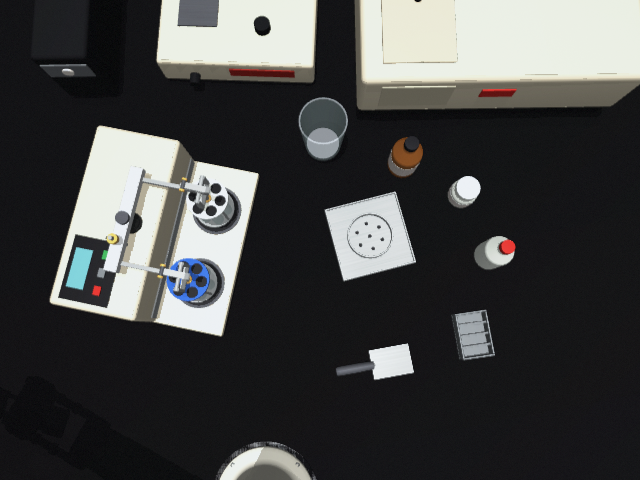

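Blue rack is on the hook nearer the robot: blue disc at (425,217) in the scene view and (192,280) in the top view. The white disc is at (208,203) in top, the collar centre at about (370,236), and the tester front edge runs from (258,173) to (223,334).

```bash
cat > h.py <<'E'
import cv2,numpy as np
from workcell import bot
from scipy.spatial.transform import Rotation as Ro
def ray(c,u,v):
    R,t=np.array(c["R"]),np.array(c["t"]); d=R.T@np.array([(u-c["cx"])/c["fx"],(v-c["cy"])/c["fy"],1.]); return -R.T@t,d
def plane(c,uv,z):
    o,d=ray(c,*uv); return o+d*(z-o[2])/d[2]
def two(c1,p1,c2,p2):
    A=np.zeros((3,3));b=np.zeros(3);L=[ray(c1,*p1),ray(c2,*p2)]
    for o,d in L:
        d=d/np.linalg.norm(d);P=np.eye(3)-np.outer(d,d);A+=P;b+=P@o
    x=np.linalg.solve(A,b); return x,[float(np.linalg.norm(np.cross(x-o,d/np.linalg.norm(d)))) for o,d in L]
def hullpts(m):
    n,l,s,_=cv2.connectedComponentsWithStats(cv2.morphologyEx(m,cv2.MORPH_CLOSE,np.ones((9,9))))
    k=1+np.argmax(s[1:,4]); ys,xs=np.nonzero((l==k)&(m>0)); return cv2.convexHull(np.c_[xs,ys].astype(np.int32))[:,0,:].astype(np.float32)
def rot(yaw): # tool down, tool y along world direction yaw
    y=np.array([np.cos(yaw),np.sin(yaw),0]);z=np.array([0,0,-1.]);return Ro.from_matrix(np.c_[np.cross(y,z),y,z]).as_rotvec()
E
python3 - <<'E'
from h import *
T=bot.read_camera("top");S=bot.read_camera("scene")
for n,c in(("top",T),("scene",S)):
    h=cv2.cvtColor(c["pixels"],cv2.COLOR_BGR2HSV)
    m=cv2.inRange(h,(108,150,60),(125,255,255)); H=hullpts(m)
    P=np.array([plane(c,p,.14)[:2] for p in H],np.float32); ce,r=cv2.minEnclosingCircle(P); e=cv2.fitEllipse(P)
    print(n,"blue",ce,r,e,len(H))
    g=cv2.inRange(h,(0,0,110),(180,60,255))
    if n=="top": roi=(320,190,100,95)
    else: roi=(210,255,100,85)
    q=np.zeros_like(g);x,y,w,k=roi;q[y:y+k,x:x+w]=g[y:y+k,x:x+w]
    H=hullpts(q);P=np.array([plane(c,p,.010)[:2] for p in H],np.float32);print("tray",cv2.minAreaRect(P))
a=plane(T,(258,173),.03);b=plane(T,(223,334),.03);d=a-b
print("front",a,b,np.linalg.norm(d),np.arctan2(d[1],d[0]))
a2,b2=plane(S,(391,214),.03),plane(S,(378,345),.03);d=b2-a2;print(a2,b2,np.linalg.norm(d),np.arctan2(d[1],d[0]))
def crop(c,x,y,w,k,s): return cv2.resize(c["pixels"][y:y+k,x:x+w],(w*s,k*s),interpolation=cv2.INTER_CUBIC)
t=crop(T,140,160,130,150,3);s=crop(S,370,170,130,150,3)
cv2.imwrite("pics/crop1.png",np.hstack([t,s]))
E
```

```text
top blue (0.46099913120269775, 0.1463683545589447) 0.04362671449780464 ((0.4607851803302765, 0.14634199440479279), (0.08557836711406708, 0.08651802688837051), 3.0254452228546143) 22
tray ((0.5709367394447327, -0.2376171350479126), (0.17225055396556854, 0.17160636186599731), 14.118468284606934)
scene blue (0.4606037139892578, 0.14500826597213745) 0.04659663513302803 ((0.4598517417907715, 0.14503982663154602), (0.09046564996242523, 0.0918983519077301), 56.01723098754883) 22
tray ((0.5902589559555054, -0.232527956366539), (0.22053274512290955, 0.17507566511631012), 14.015486717224121)
front [0.71534579 0.01784098 0.03      ] [0.3490836 0.0919134 0.03     ] 0.3736772952674794 -0.1995472998556613
[0.35056257 0.09268904 0.03      ] [0.72667772 0.01829976 0.03      ] 0.38340106691378883 -0.19526317541763588
```

View pics/crop1.png

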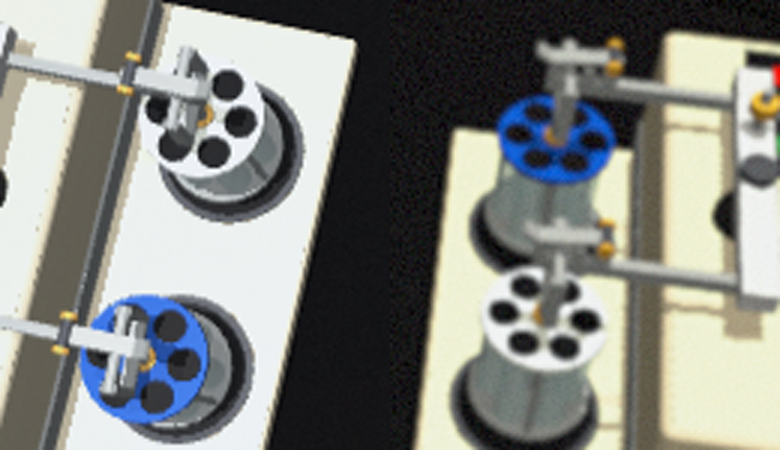

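Both views agree on the blue axis at (0.461, 0.146), with a disc diameter of about 87 mm at z=0.14. The tester yaw is about -0.197. In the crop the blue stirrup is at about (124,350) and the hook nose points right. Next I'll go above the rack and look with the wrist camera.

```bash
python3 - <<'E'
from h import *
for y in(-.197,np.pi-.197): print(y,bot.inverse_kinematics([.461,.146,.30],rot(y)),bot.inverse_kinematics([.571,-.238,.13],rot(y)))
q=[bot.inverse_kinematics([.461,.146,.32],rot(y)) for y in(-.197,np.pi-.197)]
q=[x for x in q if x is not None]; q=min(q,key=lambda x:abs(x[5]))
bot.goto([.461,.146,.32],rot(-.197) if np.allclose(q,bot.inverse_kinematics([.461,.146,.32],rot(-.197))) else rot(np.pi-.197))
print(bot.current_clock(),bot.current_joints(),bot.current_ee_pos())
c=bot.read_camera("wrist");cv2.imwrite("pics/w1.png",c["pixels"]);
R=np.array(c["R"]);t=np.array(c["t"]);print("cam at",-R.T@t)
for n,P in(("bar",[.461,.146,.21]),("barL",[.461-.0275,.146+.0055,.21]),("barR",[.461+.0275,.146-.0055,.21])):
    p=R@P+t;print(n,c["fx"]*p[0]/p[2]+c["cx"],c["fy"]*p[1]/p[2]+c["cy"])
E
```

```text
-0.197 [ 5.61464867e-02 -1.28786520e-01  1.72023160e+00 -4.44089210e-16
  1.55014758e+00  2.53146487e-01] [-5.89969908e-01  3.42300059e-01  1.54987976e+00 -4.44089210e-16
  1.24941283e+00 -3.92969908e-01]
2.944592653589793 [ 0.05614649 -0.12878652  1.7202316   0.          1.55014758 -2.88844617] [-0.58996991  0.34230006  1.54987976  0.          1.24941283  2.74862275]
2.0417 [ 5.74553276e-02 -1.33517782e-01  1.68635803e+00  2.27189510e-04
  1.58912368e+00  2.53019883e-01] [0.46074782 0.14667305 0.3197974 ]
cam at [0.47375144 0.21576604 0.48994058]
bar 319.75623042706115 232.36293844334534
barL 284.69442421701325 232.30039220787222
barR 354.82214819067684 232.4254920133578
```

View pics/w1.png

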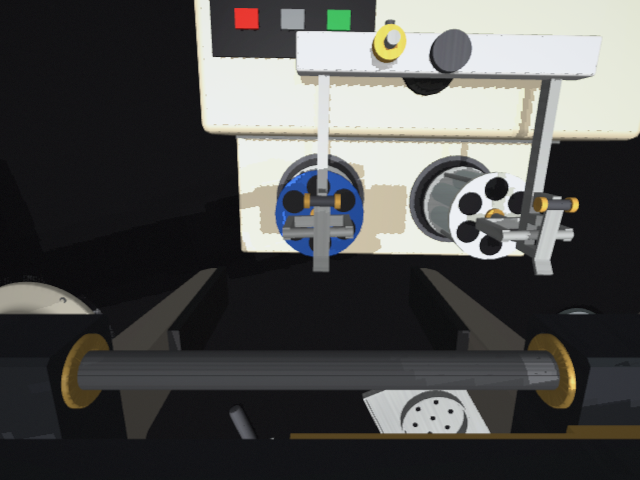

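The bar spans (282,232) to (354,233) in the wrist view, within 2 px of the prediction and parallel to the image rows. Position and yaw are good enough, so I'll descend and grasp the legs.

```bash
cat >> h.py <<'E'
def F(n=10,dt=.02):
    a=[]
    for _ in range(n): bot.hold(dt); a.append(bot.current_contact_force())
    return np.mean(a,0)
E
python3 - <<'E'
from h import *
bot.line_to([.4605,.146,.215],rot(-.197),.12)
f0=F();print("base",f0,bot.current_ee_pos())
bot.line_to([.4605,.146,.169],None,.06)
print(F(5))
bot.set_gripper(.66,10);print(bot.current_opening(),bot.current_grip_force(),F(5))
bot.set_gripper(.5,10);print(bot.current_opening()*92,bot.current_grip_force(),F(5))
bot.set_gripper(.5,35);print(bot.current_opening()*92,bot.current_grip_force())
f=[bot.current_contact_force() for _ in range(3)];print(f,F(8),bot.current_ee_pos(),bot.current_clock())
E
```

```text
base [0.1415337  0.11165544 0.13932516] [0.46107057 0.14603192 0.21591093]
[ 0.09088678 -0.10959493 -0.25881539]
0.6617030306131998 0.0 [-0.01141243 -0.18429319 -0.1805087 ]
56.29815526641733 9.891473958950883 [ 0.46363325  0.26128002 -0.18066246]
55.6700156667838 34.73043008465538
[array([ 0.48909677, -0.09394455,  0.1871013 ]), array([ 0.48909677, -0.09394455,  0.1871013 ]), array([ 0.48909677, -0.09394455,  0.1871013 ])] [ 0.31054197  0.13132459 -0.41653198] [0.46053862 0.14597327 0.16901393] 5.6583
```

Grip is on the legs (56 mm). Now I'll lift by feel, weighing the rack first.

```bash
cat > lift.py <<'E'
from h import *
p=bot.current_ee_pos();x,y=.4605,.146;z=.169
for d in(.003,.006,.0075): bot.line_to([x,y,z+d],None,.02)
w=F(20);print("weight",w,w[2]/-9.81)
np.save("w.npy",w)
d=.0075
while d<.045:
    g=0 if d==.0075 else g
    d+=.0004 if g>7 else .001
    bot.line_to([x,y,z+d],None,.02); f=F(5,.02); g=w[2]-f[2]
    print(round(d*1e3,1),round(g,2),np.round(f[:2]-w[:2],1),round(bot.current_ee_pos()[2]-z,4))
    if g>12.4:
        g=w[2]-F(10)[2];print("avg",g)
        if g>12.6: break
print(bot.current_clock(),bot.current_opening()*92)
E
python3 lift.py
```

```text
weight [-0.19184911  0.17589944 -3.11685183] 0.31772189942270684
8.5 -0.17 [ 0.2 -0.2] 0.0085
9.5 0.2 [-0.3  0.2] 0.0095
10.5 0.35 [ 0.1 -0. ] 0.0105
11.5 2.54 [ 0.5 -0.7] 0.0112
12.5 3.87 [ 1.  -1.2] 0.0122
13.5 4.46 [ 0.2 -1.6] 0.0134
14.5 4.86 [-0.2 -2.1] 0.0144
15.5 4.54 [ 0.2 -2.9] 0.0155
16.5 4.92 [-0.5 -2.4] 0.0165
17.5 5.21 [-0.5 -2.2] 0.0175
18.5 4.94 [-1.  -2.4] 0.0185
19.5 4.95 [-0.8 -2.6] 0.0195
20.5 5.34 [-1.4 -2.5] 0.0205
21.5 5.45 [-0.8 -2.5] 0.0215
22.5 5.29 [-1.3 -2.8] 0.0225
23.5 5.44 [-1.3 -2.8] 0.0235
24.5 5.45 [-1.2 -2.8] 0.0245
25.5 5.63 [-0.9 -2.9] 0.0255
26.5 5.61 [-0.8 -2.6] 0.0265
27.5 5.77 [-1.1 -2.7] 0.0275
28.5 5.66 [-0.9 -2.4] 0.0285
29.5 6.03 [-1.1 -2.7] 0.0295
30.5 6.66 [-0.7 -2.8] 0.0304
31.5 8.39 [-0.6 -3.1] 0.0314
31.9 8.02 [-0.3 -3.5] 0.0318
32.3 9.49 [-0.2 -4.4] 0.0322
32.7 9.13 [ 0.1 -4.1] 0.0326
33.1 9.76 [-0.5 -4.5] 0.033
33.5 10.52 [-0.4 -4.3] 0.0334
33.9 11.22 [-0.5 -4.4] 0.0338
34.3 11.74 [ 0.2 -4.4] 0.0342
34.7 12.27 [-0.5 -4.3] 0.0346
35.1 12.52 [-0.2 -3.6] 0.035
avg 12.845026490556144
18.0083 55.84329492157484
```

Float was about 18 mm, and the push is now 12.8 N against the stop. I'll go 0.3 mm higher, then draw forward watching for a jam.

```bash
cat > draw.py <<'E'
from h import *
w=np.load("w.npy");n=np.array([-np.sin(.197),-np.cos(.197),0])
p0=np.array([.4605,.146,.169+.0355]);bot.line_to(p0,None,.02)
f=F(10)-w;print("start",-f[2],f@n);s=0
assert -f[2]<15
while s<.042:
    s+=.0015;bot.line_to(p0+n*s,None,.03);f=F(4)-w
    print(round(s*1e3,1),"up",round(-f[2],2),"fwd",round(f@n,2),"lag",round((bot.current_ee_pos()-p0)@n*1e3-s*1e3,1))
    if f@n<-3.5 or -f[2]>15: print("STOP");break
print(bot.current_clock(),bot.current_opening()*92)
E
python3 draw.py
```

```text
start 13.669279025110859 3.6861703347300514
1.5 up 14.64 fwd -5.27 lag -1.1
STOP
18.7417 55.500351938885
```

```bash
python3 - <<'E'
from h import *
w=np.load("w.npy");n=np.array([-np.sin(.197),-np.cos(.197),0]);p0=np.array([.4605,.146,.2045])
def rep(t):
    f=F(8)-w;e=bot.current_ee_pos()-p0;print(t,"up",-f[2],"fwd",f@n,"pos",e@n*1e3,e[2]*1e3,"mom",bot.current_ft_torque());return f
rep("now")
for s in(.0020,.0025):
    bot.line_to(p0+n*s,None,.02);f=rep(s)
    if f@n<-7 or -f[2]>15:break
c=bot.read_camera("wrist");cv2.imwrite("pics/w2.png",cv2.resize(c["pixels"][130:330,200:440],(720,600)))
E
```

```text
now up 14.286059445253452 fwd -5.5178821405019445 pos 0.4363815965307029 0.10395701095125554 mom [ 0.70038146 -0.05587389  0.00071931]
0.002 up 14.101584349047043 fwd -5.312338327641349 pos 0.9340974372937462 0.09368757255615034 mom [ 0.70956189 -0.07101258 -0.00104627]
0.0025 up 13.98932453622024 fwd -5.64200190195079 pos 1.3689239104622564 0.17343687374468675 mom [0.74090588 0.02153042 0.05393638]
```

View pics/w2.png

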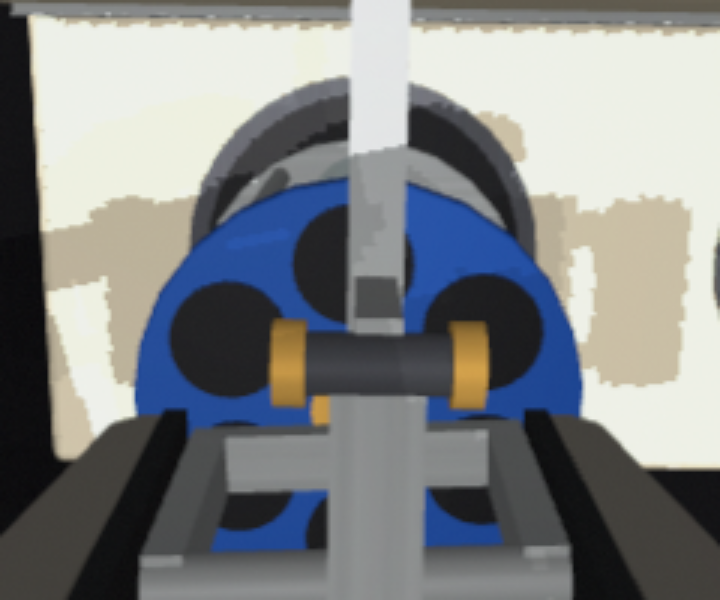

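The gripper holds the stirrup squarely, with the keeper hinge behind at (380,360). Resistance stays at about 5.5 N while the tool advances, so this is keeper friction and not a jam. I'll continue with a jam limit.

```bash
sed -i 's/^p0=.*/p0=np.array([.4605,.146,.2045])/; s/;s=0$/;s=.0025/; s/f@n<-3.5/f@n<-7.5/; s/s+=.0015/s+=.001/' draw.py; python3 draw.py
```

```text
start 13.589299863323037 -5.529345254871752
3.5 up 13.49 fwd -5.33 lag -1.0
4.5 up 12.81 fwd -4.84 lag -0.9
5.5 up 12.35 fwd -4.89 lag -0.7
6.5 up 11.52 fwd -4.99 lag -0.5
7.5 up 10.82 fwd -4.25 lag -0.2
8.5 up 10.35 fwd -3.54 lag -0.0
9.5 up 9.42 fwd -3.43 lag 0.1
10.5 up 9.22 fwd -3.17 lag 0.1
11.5 up 9.19 fwd -2.87 lag 0.1
12.5 up 8.9 fwd -2.85 lag 0.1
13.5 up 8.54 fwd -2.78 lag 0.1
14.5 up 7.93 fwd -2.68 lag 0.1
15.5 up 7.49 fwd -2.39 lag 0.2
16.5 up 7.09 fwd 1.54 lag 0.6
17.5 up 6.69 fwd 1.02 lag 0.2
18.5 up 6.46 fwd 0.94 lag 0.1
19.5 up 5.71 fwd 2.2 lag 0.4
20.5 up 5.87 fwd 3.16 lag 0.2
21.5 up 6.13 fwd 2.47 lag 0.1
22.5 up 5.89 fwd 2.61 lag 0.0
23.5 up 5.7 fwd 2.37 lag 0.0
24.5 up 5.65 fwd 2.82 lag 0.0
25.5 up 5.05 fwd 2.03 lag 0.1
26.5 up 5.4 fwd 2.14 lag 0.1
27.5 up 5.53 fwd 3.04 lag 0.2
28.5 up -0.01 fwd -0.39 lag -0.6
29.5 up 0.41 fwd 0.22 lag -0.1
30.5 up -0.03 fwd 0.21 lag 0.0
31.5 up -0.23 fwd -0.15 lag 0.0
32.5 up 0.13 fwd -0.06 lag 0.0
33.5 up -0.49 fwd -0.37 lag 0.0
34.5 up -0.59 fwd 0.22 lag 0.0
35.5 up 0.0 fwd -0.17 lag 0.0
36.5 up -0.26 fwd 0.39 lag -0.0
37.5 up -0.14 fwd -0.09 lag 0.0
38.5 up 0.26 fwd 0.38 lag 0.0
39.5 up 0.22 fwd 0.05 lag 0.0
40.5 up 0.16 fwd -0.09 lag 0.0
41.5 up -0.49 fwd 0.08 lag 0.0
42.5 up -0.08 fwd 0.13 lag 0.0
32.525 56.32156670560117
```

The bar is out: force dropped to zero at 28 mm, the keeper released, and the clock reads 32.5 s. Now I'll carry it over the stand and look.

```bash
python3 - <<'E'
from h import *
n=np.array([-np.sin(.197),-np.cos(.197),0]);p=bot.current_ee_pos()
bot.line_to(p+n*.10,None,.12)
bot.line_to([.571,-.2376,.2045],None,.15)
bot.line_to([.571,-.2376,.162],None,.08)
bot.hold(.3)
S=bot.read_camera("scene");W=bot.read_camera("wrist");T=bot.read_camera("top")
k=lambda im,x,y,w,h,s:cv2.resize(im["pixels"][y:y+h,x:x+w],(400,600 if s==0 else s))
cv2.imwrite("pics/p1.png",np.vstack([np.hstack([cv2.resize(S["pixels"][170:350,160:400],(400,300)),cv2.resize(T["pixels"][150:330,260:500],(400,300))]),np.hstack([cv2.resize(W["pixels"],(400,300)),cv2.resize(S["pixels"][170:350,330:570],(400,300))])]))
for n_,c in(("top",T),("scene",S),("wrist",W)):
    h=cv2.cvtColor(c["pixels"],cv2.COLOR_BGR2HSV);m=cv2.inRange(h,(108,150,60),(125,255,255))
    try:
        H=hullpts(m);P=np.array([plane(c,q,.162-.119+.09)[:2] for q in H],np.float32);print(n_,cv2.minEnclosingCircle(P),cv2.fitEllipse(P))
    except Exception as e: print(n_,e)
print(bot.current_clock(),bot.current_ee_pos(),F(5))
E
```

```text
top ((0.5796645879745483, -0.21028032898902893), 0.030629971995949745) ((0.5805060863494873, -0.20584474503993988), (0.020586906000971794, 0.06380783766508102), 76.7531967163086)
scene ((0.571047306060791, -0.23828713595867157), 0.045620694756507874) ((0.5709805488586426, -0.2383764386177063), (0.08916231989860535, 0.08945850282907486), 17.078916549682617)
wrist ((0.5711484551429749, -0.23625677824020386), 0.04325396567583084) ((0.5724795460700989, -0.22849391400814056), (0.06876782327890396, 0.0840645581483841), 78.44538879394531)
36.6583 [ 0.57109581 -0.23765356  0.16221801] [ 0.1106257   0.00842855 -3.04483753]
```

View pics/p1.png

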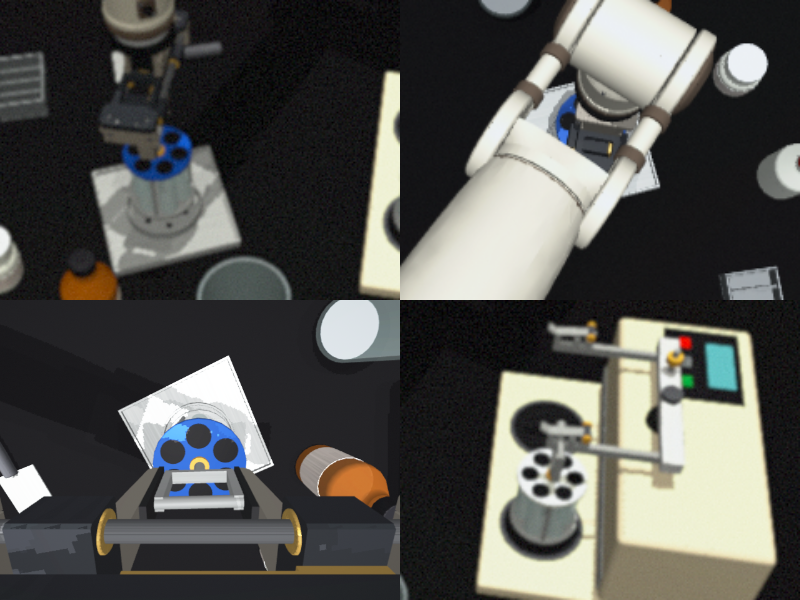

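The rack hangs upright over the collar, with its disc at (0.571,-0.238). The white rack is still on its hook and the empty hook's keeper is shut. I'll cross-check the collar, then lower by feel.

```bash
python3 - <<'E'
from h import *
# collar from first pictures: hole pattern (dark dots) in the disc, floor z=.006
for n,roi in(("top",(345,212,50,50)),("scene",(235,274,48,40))):
    c=bot.read_camera(n);im=cv2.imread(f"pics/{n}0.png",0);x,y,w,h=roi;s=im[y:y+h,x:x+w]
    b=cv2.morphologyEx(s,cv2.MORPH_BLACKHAT,np.ones((7,7)));m=(b>50).astype(np.uint8)
    k,l,st,ce=cv2.connectedComponentsWithStats(m)
    pts=[plane(c,ce[i]+[x,y],.006)[:2] for i in range(1,k) if 3<=st[i,4]<=30]
    print(n,len(pts),cv2.minEnclosingCircle(np.array(pts,np.float32)))
f0=F(10);z=.162
while z>.115:
    z-=.002 if z>.149 or z<.130 else .003
    bot.line_to([.571,-.2376,z],None,.04);f=F(3)-f0
    if np.linalg.norm(f)>1.5: print(round(z,4),np.round(f,2),bot.current_ee_pos())
    if f[2]>2.2 or np.hypot(*f[:2])>4: break
print(z,f,bot.current_clock())
E
```

```text
top 7 ((0.570885181427002, -0.2373700737953186), 0.03019668348133564)
scene 7 ((0.5690339207649231, -0.23913225531578064), 0.03043513186275959)
0.124 [-1.36  0.95  9.37] [ 0.57153106 -0.23793815  0.12547425]
0.12399999999999997 [-1.35683355  0.95467866  9.36654826] 41.8083
```

Contact came at TCP z = 0.1255, the expected height for the tray floor (0.125), so the rack is seated. Releasing and retreating.

```bash
python3 - <<'E'
from h import *
bot.line_to([.571,-.2376,.1252],None,.02);print(F(5))
bot.set_gripper(.66,10);bot.set_gripper(.95)
bot.line_to([.571,-.2376,.24],None,.08)
bot.line_to([.42,-.10,.35],None,.2)
bot.hold(.3)
S=bot.read_camera("scene");T=bot.read_camera("top")
for n,c in(("top",T),("scene",S)):
    h=cv2.cvtColor(c["pixels"],cv2.COLOR_BGR2HSV);H=hullpts(cv2.inRange(h,(108,150,60),(125,255,255)))
    P=np.array([plane(c,q,.096)[:2] for q in H],np.float32);print(n,cv2.fitEllipse(P))
cv2.imwrite("pics/end.png",np.hstack([cv2.resize(S["pixels"],(400,300)),cv2.resize(T["pixels"],(400,300))]))
print(bot.current_clock(),F(5))
E
```

```text
[-0.31431494 -0.00481446  2.04563967]
top ((0.5715780854225159, -0.23616689443588257), (0.08523037284612656, 0.0862649604678154), 6.675079345703125)
scene ((0.5700359344482422, -0.2389223277568817), (0.08606145530939102, 0.0944078341126442), 99.8630599975586)
46.2833 [ 0.09380073  0.14004661 -0.19811111]
```

View pics/end.png

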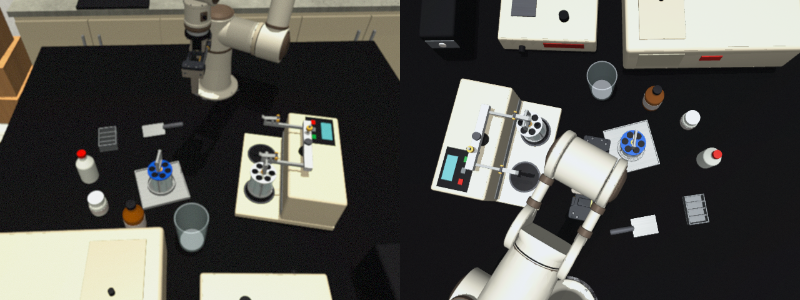

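The blue rack stands upright in the collar (disc at (160,170) in the left picture), the white rack is still hanging, everything else is in place and the arm is clear.

```bash
python3 -c "
from workcell import bot
print(bot.job_done())"
```

```text
the job is handed in; nothing more can be done
None
```

The blue rack is off its hook and standing upright in the drain stand's collar, the keeper has snapped shut and the white rack still hangs; the highest push I logged was 14.6 N beyond the rack's weight (limit 16 N), and I handed the job in at about 46 s.

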